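# Make up two printer spares kits

## Robot

A 6-joint arm with a two-finger parallel gripper is mounted at the origin on the work surface. World frame = base frame: x ahead of the robot, y to its left, z up, the work surface at z = 0. Lengths are in m, angles in rad, forces in N, time in s.
With the tool pointing down it reaches from about 0.375 to 0.9 m from the base axis. Payload 3.1 kg.
Tool frame: the origin (TCP) lies midway between the tips of the shut fingers; the grasp point (between the pads) lies 19 mm behind it; z points along the fingers, x is the direction in which the jaws open and shut, and the axes are right-handed (so a half turn about z gives the same grasp; the last joint's range is limited). The gripper opens to 85 mm and grips with 20 to 120 N. Pads are 22 mm wide; open, the fingers measure 114 mm over their backs; the gripper's body (76 mm by 85 mm) begins 54 mm behind the grasp point. The pads swing forward as they close: fully open they stand 13 mm farther back than shut.
Start: joints at [-1.403, 0.527, 1.433, -0, 1.181, -0.178], TCP at [0.212, -0.588, 0.199] pointing down, gripper open.
Joint ranges: [-3.08, 3.08], [-0.75, 2.2], [0.22, 2.44], [-1.43, 4.57], [0, 2.65], [-2.85, 2.85]. Speed limits (rad/s): [2.79, 2.79, 3.14, 3.14, 3.14, 3.14].

## Interface

Orientations are given as a unit quaternion [x, y, z, w].
In Python, from station import * gives the robot as it stands.
- The arm moves only by the tool servo_tool, never from a script. Its argument "targets" is a list of rows, each a list of 6 numbers: the shift along the tool's x, y, z in mm, then the turn, a rotation vector about the tool's x, y, z in degrees. A call has 1 to 10 rows; each row is the pose to reach, as a shift and turn from the pose commanded when the call began, along the tool's axes at that moment; what a row does not reach only later rows make up. A row lasts 1/8 s, in which the tool goes at most 62.5 mm and 10.7 degrees, less where a joint would pass 70% of its speed; a pose out of reach is approached as far as the arm can. A call with a gripper value outside its range is refused whole. "gripper" is the finger opening in mm, from 0 to 85.4, set as the call begins (left out, the last holds). The fingers move at their own pace and stop on an object; "newtons" is the grip in N (left out, the last holds). Time passes only in rows, so rows that repeat a pose let the fingers close. It gives the time, the measured TCP pose, the force and the opening at its end, in the units of the state.
- sense(): the state, without advancing time (a new reading comes with each control period).
- snapshot(name): name is "side" or "top" or "wrist"; returns a dict with "color" (420x560x3 uint8, red, green, blue), "vfov" (degrees; the focal length in pixels is half the picture's height over the tangent of half this angle, whatever the lens; pixels are square), "cx", "cy" (the principal point, pixels), "R" (3x3) and "t" (3): a world point X has camera coordinates R X + t. Camera axes: x right, y down, z forward; pixel columns grow to the right and rows downward; lengths in m; the calibration is good to about 2 mm. A picture is of the moment at which its call begins. There is no depth.
- sign_off(): hands the job in, once; it reports no verdict.
The state is a dict: "t": time; "q": joint angles; "qd": joint speeds; "tau": joint torques, N m; "tcp_pos": TCP position; "tool_rot": TCP orientation; "force": force on the tool from outside, world axes, zero at the start; "ft_torque": the same for the moment, N m; "finger_gap": opening from 0.0 (shut) to 1.0 (fully open).
Only numpy, scipy, OpenCV 4.12 (cv2) and the standard library are available. Lean on these libraries where they do the work, as an engineer would, in place of code of your own. Each camera call takes 0.05 s, during which the arm holds its last target. There are 200 camera calls.

## Task

Make up the two 3D-printer spares kits from the stock in the middle of the bench: the blue three-bay tray gets the long motor, the fan and the white spool, and the orange two-bay tray gets the short motor and the red spool. Put one part in each bay, in any order and in any bay of its tray, resting flat on the bay's floor and the same way up as it stands in stock. Leave the green spool where it is.

Things in the scene. Friction and masses are not known exactly. Their poses are not given: they have to be found in the camera images.
- blue_tray: shallow blue kit tray, fixed to the bench, 210 mm (x) by 86 mm (y) by 10 mm high. Three bays in a row along its x, each 66 mm (x) by 80 mm (y) inside, with centres at x = -69, 0 and +69 mm, y = 0. Floor 4 mm thick; the 3 mm thick walls and (white) dividers rise 6 mm above the floor. Origin: centre of the underside; z up.
- orange_tray: shallow orange kit tray, fixed to the bench, 141 mm (x) by 86 mm (y) by 10 mm high. Two bays in a row along its x, each 66 mm (x) by 80 mm (y) inside, with centres at x = -34.5 and +34.5 mm, y = 0. Floor 4 mm thick; the 3 mm thick walls and (white) dividers rise 6 mm above the floor. Origin: centre of the underside; z up.
- long_motor_center (a point): the long stepper motor: a square block 42 by 42 mm (x, y) and 48 mm high, black with pale aluminium end caps (so its square top looks nearly white from above), standing with its bare steel shaft (5 mm thick, 14 mm long) up, about 350 g. The point is the centre of the block, 24 mm above its underside; x and y are square to its side faces, z points up along the shaft.
- short_motor_center (a point): the short stepper motor: a square block 42 by 42 mm (x, y) and 26 mm high, black with pale aluminium end caps (so its square top looks nearly white from above), standing with its shaft up (14 mm long, carrying a brass pinion of 14 mm diameter), about 160 g. The point is the centre of the block, 13 mm above its underside; x and y are square to its side faces, z points up along the shaft.
- fan_center (a point): black square cooling fan, 40 by 40 mm (x, y) and 28 mm high, lying flat with its grey round rotor opening and black blades up, about 60 g. The point is its centre, 14 mm above its underside; x and y are square to its side faces, z up.
- white_spool_center (a point): filament sample spool, wound with white filament on white flanges, with a black hub on top: a disc-like cylinder of diameter 52 mm and 32 mm high, lying flat (axis upright), about 60 g. The point is its centre, 16 mm above its underside; z is the spool's axis, pointing up.
- red_spool_center (a point): filament sample spool, wound with red filament on red flanges, with a black hub on top: a disc-like cylinder of diameter 52 mm and 32 mm high, lying flat (axis upright), about 60 g. The point is its centre, 16 mm above its underside; z is the spool's axis, pointing up.
- green_spool_center (a point): filament sample spool, wound with green filament on green flanges, with a black hub on top: a disc-like cylinder of diameter 52 mm and 32 mm high, lying flat (axis upright), about 60 g. The point is its centre, 16 mm above its underside; z is the spool's axis, pointing up. It belongs to neither kit and stays where it is.
Things that resemble listed ones, but are neither listed nor needed, are in the scene too. What is shaped like the part that bears fan_center but pink or purple is not meant.

How it is judged:
By the outcome, as a careful person would: the job done as asked, in the order asked, and still so for the second after the job is handed in, with the robot touching nothing.
It also fails if it takes over 112 s, if anything falls off the work surface, if the arm or the gripper's body presses on something with over 40 N, if the wrist force passes 120 N, or if a joint passes its speed limit or range.

## Working session

There is one attempt and no reset: what is moved stays moved. The work goes in short steps, Python scripts to look and compute and a tool call to move; the robot and the scene stay as the last step left them, time stands still between calls to the robot, and variables do not carry over. Pictures are saved under pics/ and viewed, about 12 in all and at most 16, crops included, and the job is handed in when it is done.

Besides the shell and the picture viewer there is one more tool, called after "Emit:" as name([rows], argument=value, ...), one row to a line, values as JSON. servo_tool: Moves the arm, as the interface text tells. Its arguments: {"type":"object","properties":{"targets":{"type":"array","items":{"type":"array","items":{"type":"number"}}},"gripper":{"type":"number"},"newtons":{"type":"number"}},"required":["targets"]}

```bash
mkdir -p pics; ls; python3 - <<'E'
from station import *
import cv2
s=sense();print(s['t'],s['tcp_pos'],s['tool_rot'],s['finger_gap'])
for n in ('top','side'):
    d=snapshot(n);cv2.imwrite(f'pics/{n}0.png',d['color'][:,:,::-1]);print(n,d['vfov'],d['cx'],d['cy'],d['R'],d['t'])
E
```

```text
pics
0.0 [ 0.21232383 -0.58699355  0.19764019] [ 8.18501894e-01 -5.74502812e-01 -7.62743421e-04 -7.65298958e-04] 1.0051648297593052
top 51.65674645233234 278.03715979150576 222.36963781852285 [[ 0.02735586 -0.99956979  0.01057759]
 [-0.99804924 -0.02790524 -0.05584811]
 [ 0.05611926 -0.00902918 -0.99838324]] [-0.01084024  0.52763037  1.02771125]
side 57.908457928750025 270.62069021432734 211.46619220884742 [[-0.99351242 -0.11337042  0.00895681]
 [-0.09172599  0.75228921 -0.6524165 ]
 [ 0.06722662 -0.64900546 -0.75780769]] [0.5007584  0.05760747 0.88595172]
```

View pics/top0.png

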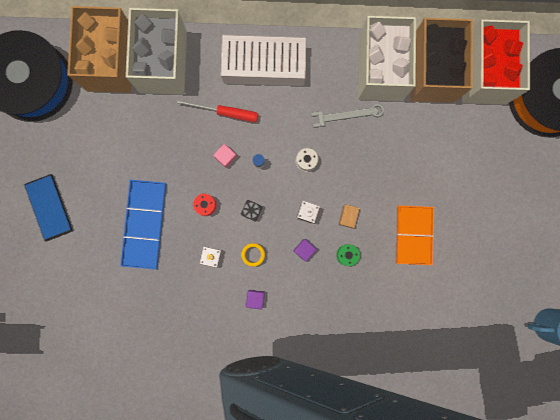

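View pics/side0.png

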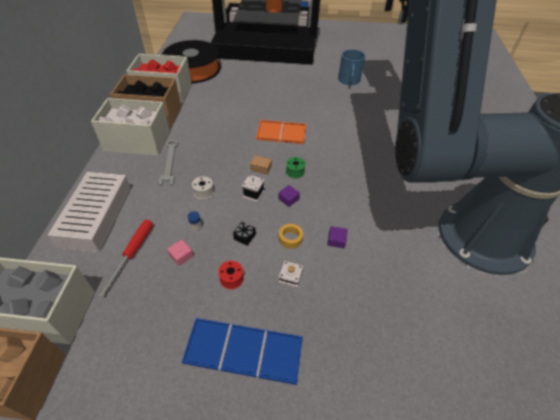

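Candidates (top picture):
- **Long motor:** white square at (308,212). It could be confused with the white spool (307,159).
- **Short motor:** (210,257), with the brass pinion.
- **Fan:** black (253,210). The pink (225,155) and purple (306,250), (255,299) ones are decoys.
- **Spools:** red (204,205), white (307,159), green (349,255). The yellow ring at (253,255) is a decoy.
- **Blue tray:** (143,225), three bays. The plain slab at (48,208) is a decoy.
- **Orange tray:** (415,236).

Next I measure these and check them in one close crop.

```bash
cat > h.py <<'E'
from station import *
import cv2, numpy as np
from scipy.spatial.transform import Rotation as Ro
def ray(d,u,v,z):
    f=d['color'].shape[0]/2/np.tan(np.radians(d['vfov']/2))
    R=np.array(d['R']);c=-R.T@np.array(d['t'])
    w=R.T@np.array([(u-d['cx'])/f,(v-d['cy'])/f,1]); return c+w*(z-c[2])/w[2]
def proj(d,X):
    f=d['color'].shape[0]/2/np.tan(np.radians(d['vfov']/2))
    p=np.array(d['R'])@X+d['t']; return f*p[0]/p[2]+d['cx'],f*p[1]/p[2]+d['cy']
def rect(d,mask,z,roi):
    m=np.zeros_like(mask,np.uint8);a,b,c,e=roi;m[b:e,a:c]=mask[b:e,a:c]
    cs,_=cv2.findContours(m,cv2.RETR_EXTERNAL,cv2.CHAIN_APPROX_NONE)
    c=max(cs,key=cv2.contourArea)[:,0].astype(float)
    P=np.array([ray(d,u,v,z)[:2]*1000 for u,v in c],np.float32)
    return cv2.minAreaRect(P)
def show(d,name,roi=None,k=1,pts=()):
    im=d['color'][:,:,::-1].copy()
    if roi: im=im[roi[1]:roi[3],roi[0]:roi[2]]
    im=cv2.resize(im,None,fx=k,fy=k,interpolation=cv2.INTER_CUBIC)
    o=roi or (0,0)
    for u,v in pts: cv2.circle(im,(int((u-o[0]+.5)*k),int((v-o[1]+.5)*k)),2,(0,255,255),-1)
    cv2.imwrite(f'pics/{name}.png',im)
def goto(x,y,z,yaw):
    """mm, deg: tool shift/turn to TCP x,y,z pointing down with tool x at world yaw (mod 180)"""
    s=sense();R=Ro.from_quat(s['tool_rot']);X=R.as_matrix()[:,0]
    cur=np.degrees(np.arctan2(X[1],X[0]));dy=(yaw-cur+90)%180-90
    print('cur',np.round(s['tcp_pos']*1000,1),round(cur,1),'t',round(s['t'],2),'shift',np.round(R.inv().apply(np.array([x,y,z])-s['tcp_pos']*1000),1),'rz',round(-dy,1),'F',np.round(s['force'],1),'gap',round(s['finger_gap'],3),'q6',round(s['q'][5],2))
E
python3 - <<'E'
from h import *
d=snapshot('top');im=d['color'];hsv=cv2.cvtColor(im,cv2.COLOR_RGB2HSV);H,S,V=[hsv[:,:,i].astype(int) for i in range(3)]
sat=S>120; wh=(V>165)&(S<70)
T={'blue':((H>100)&(H<125)&sat,10,(115,170,175,280)),'orange':((H<20)&sat|wh,10,(390,200,440,270)),
'long':(wh,48,(292,195,325,228)),'short':((wh|((H>10)&(H<35)&(S>80))),26,(195,243,226,272)),
'fan':((V<75),28,(238,195,268,226)),'white':(wh,32,(290,143,325,175)),
'red':(((H<10)|(H>170))&sat,32,(188,190,220,220)),'green':((H>40)&(H<90)&(S>90),32,(332,240,365,270))}
for n,(m,z,r) in T.items():
    c,s,a=rect(d,m,z/1000,r);print(n,np.round(c,1),np.round(s,1),round(a,1))
show(d,'crop',(110,135,450,315),2.3)
E
```

```text
blue [551.2 326.5] [ 86.5 137.7] 86.4
orange [ 507.7 -327.7] [ 88.8 142.5] 89.1
long [553.7 -64.8] [42.8 41.4] 72.9
short [441.6 163.3] [42.4 41.1] 78.1
fan [554.3  67.9] [39.4 40.3] 67.4
white [682.3 -58.6] [48.2 52.5] 1.4
red [564.2 180.1] [49.8 52.1] 1.6
green [ 455.5 -163.1] [49.4 52. ] 1.1
```

View pics/crop.png

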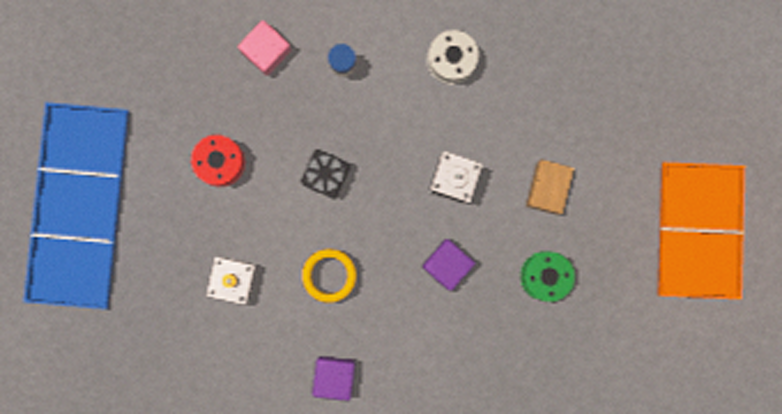

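```bash
python3 - <<'E'
from h import *
d=snapshot('top');im=d['color'];hsv=cv2.cvtColor(im,cv2.COLOR_RGB2HSV);H,S,V=[hsv[:,:,i].astype(int) for i in range(3)]
m=((H>100)&(H<125)&(S>100))|((V>130)&(S<90));m=cv2.morphologyEx(m.astype(np.uint8),cv2.MORPH_OPEN,np.ones((2,2)))
print(rect(d,m,.01,(115,170,175,280)))
d2=snapshot('side')
for n,X in {'long':(.5537,-.0648,.062),'short':(.4416,.1633,.040),'fan':(.554,.068,.028),'white':(.6823,-.0586,.032),'red':(.564,.180,.032),'green':(.4555,-.1631,.032),'or':(.5077,-.3277,.004)}.items(): print(n,np.round(proj(d2,np.array(X)),0))
goto(553.7,-64.8,110,72.9)
E
```

```text
((514.7012939453125, 325.1649475097656), (264.3931884765625, 142.45523071289062), 2.3330838680267334)
long [253. 177.]
short [292. 267.]
fan [245. 229.]
white [202. 183.]
red [232. 270.]
green [296. 163.]
or [282. 131.]
cur [ 212.4 -587.4  198.1] -70.1 t 0.25 shift [-375.4 -498.6   88.6] rz 37.0 F [0.1 0.8 0.6] gap 0.998 q6 -0.18
```

Emit:
servo_tool([
  [-375,-499,88,0,0,37],
  [-375,-499,88,0,0,37],
  [-375,-499,88,0,0,37],
  [-375,-499,88,0,0,37],
  [-375,-499,88,0,0,37],
  [-375,-499,88,0,0,37],
  [-375,-499,88,0,0,37],
  [-375,-499,88,0,0,37],
  [-375,-499,88,0,0,37],
  [-375,-499,88,0,0,37],
], gripper=62, newtons=50)

```text
t: 1.5
tcp_pos: [0.5518, -0.0695, 0.1114]
tool_rot: [-0.594, 0.804, -0.0, 0.0]
force: [1.1, -0.3, 0.3]
finger_gap: 0.731
```

Emit:
servo_tool([
  [0,0,0,0,0,0],
  [0,0,0,0,0,0],
])

```text
t: 1.75
tcp_pos: [0.5503, -0.0711, 0.1114]
tool_rot: [-0.594, 0.804, 0.0, -0.0]
force: [-0.3, -0.6, 0.3]
finger_gap: 0.722
```

```bash
python3 - <<'E'
from h import *
d=snapshot('wrist')
show(d,'w1',None,1,[proj(d,np.array([.5537,-.0648,.048]))])
print(proj(d,np.array([.5537,-.0648,.048])))
print(np.round([ray(d,279.5,209.5,.048)],4), d['t'],d['R'][2])
d=snapshot('top');im=d['color'];hsv=cv2.cvtColor(im,cv2.COLOR_RGB2HSV);H,S,V=[hsv[:,:,i].astype(int) for i in range(3)]
m=(H>100)&(H<125)&(S>120);m[:,:115]=0;m[:,175:]=0;m[:170]=0;m[280:]=0
v,u=np.nonzero(m);P=np.array([ray(d,a,b,.01)[:2]*1000 for a,b in zip(u,v)],np.float32)
print('blue',cv2.minAreaRect(P))
goto(553.7,-64.8,12,72.9)
E
```

```text
(np.float64(271.45236879757164), np.float64(204.1578928110812))
[[ 0.5473 -0.0698  0.048 ]] [0.09230263 0.50695782 0.46420121] [-0.29155593  0.08809501 -0.95248853]
blue ((515.3060913085938, 328.8962097167969), (86.35017395019531, 209.6788330078125), 86.3750228881836)
cur [550.  -72.4 111.7] -107.2 t 1.85 shift [-8.4 -1.3 99.7] rz -0.1 F [-0.5 -0.7  0.6] gap 0.725 q6 1.54
```

View pics/w1.png

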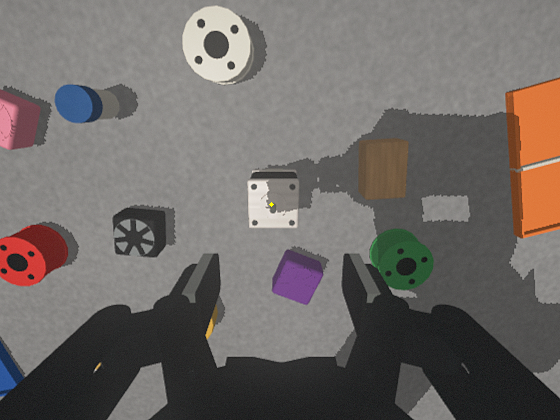

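The wrist view puts the long motor's top at about (273,204). The predicted point was (271,204), so they agree within about 1 mm and the motor is square to the jaws. I grasp it now.

Emit:
servo_tool([
  [-8,-1,20,0,0,0],
  [-8,-1,60,0,0,0],
  [-8,-1,98,0,0,0],
  [-8,-1,98,0,0,0],
  [-8,-1,98,0,0,0],
])

```text
t: 2.48
tcp_pos: [0.5544, -0.0651, 0.0147]
tool_rot: [-0.593, 0.805, -0.001, 0.0]
force: [0.5, 0.1, 0.3]
finger_gap: 0.724
```

Emit:
servo_tool([
  [0,0,0,0,0,0],
  [0,0,0,0,0,0],
  [0,0,0,0,0,0],
  [0,0,0,0,0,0],
  [0,0,-110,0,0,0],
  [0,0,-110,0,0,0],
  [0,0,-110,0,0,0],
], gripper=30)

```text
t: 3.35
tcp_pos: [0.557, -0.0645, 0.1277]
tool_rot: [-0.594, 0.804, -0.004, 0.003]
force: [0.7, 0.1, 0.4]
finger_gap: 0.351
```

```bash
cat >> h.py <<'E'
def tray(c,yaw,dx):  # tray x axis at yaw
    return c[0]+dx*np.cos(np.radians(yaw)),c[1]+dx*np.sin(np.radians(yaw))
BL=lambda dx:tray((515.3,328.9),-3.6,dx)
OR=lambda dx:tray((507.7,-327.7),-0.9,dx)
E
python3 -c "
from h import *
for k in(-69,0,69):print(BL(k))
for k in(-34.5,34.5):print(OR(k))
goto(*BL(69),90,86.4)"
```

```text
(np.float64(446.4361557384492), np.float64(333.2325458475226))
(np.float64(515.3), np.float64(328.9))
(np.float64(584.1638442615507), np.float64(324.56745415247735))
(np.float64(473.2042561793827), np.float64(-327.15809755274216))
(np.float64(542.1957438206173), np.float64(-328.2419024472578))
cur [557.  -64.5 127.7] -107.1 t 3.35 shift [-379.9   88.9   36.8] rz -13.5 F [0.7 0.1 0.4] gap 0.351 q6 1.55
```

The gap shows the fingers closed to 30 mm, so the motor isn't held. Checking.

```bash
python3 - <<'E'
from h import *
d=snapshot('wrist')
show(d,'w2')
for i in range(1):
    d=snapshot('side');show(d,'s2',(150,120,350,300),2)
goto(553.7,-64.8,12,72.9)
E
python3 -c "
import cv2,numpy as np
a=cv2.imread('pics/w2.png');b=cv2.imread('pics/s2.png')
b=cv2.resize(b,None,fx=.9,fy=.9);a=cv2.resize(a,None,fx=.77,fy=.77)
h=324
cv2.imwrite('pics/ws2.png',np.hstack([a[:h],b[:h]])[:, :800])"
```

```text
cur [553.8 -63.6 124. ] -107.1 t 3.45 shift [  1.2  -0.2 112. ] rz -0.0 F [-0.7 -0.  -0.5] gap 0.349 q6 1.55Traceback (most recent call last):
  File "<string>", line 6, in <module>
    cv2.imwrite('pics/ws2.png',np.hstack([a[:h],b[:h]])[:, :800])
                                        ~~~~~~~~~^^^^^^^^^^^^^^^
    return _nx.concatenate(arrs, 1, dtype=dtype, casting=casting)
           ~~~~~~~~~~~~~~~^^^^^^^^^^^^^^^^^^^^^^^^^^^^^^^^^^^^^^^
ValueError: all the input array dimensions except for the concatenation axis must match exactly, but along dimension 0, the array at index 0 has size 323 and the array at index 1 has size 324
```

View pics/w2.png

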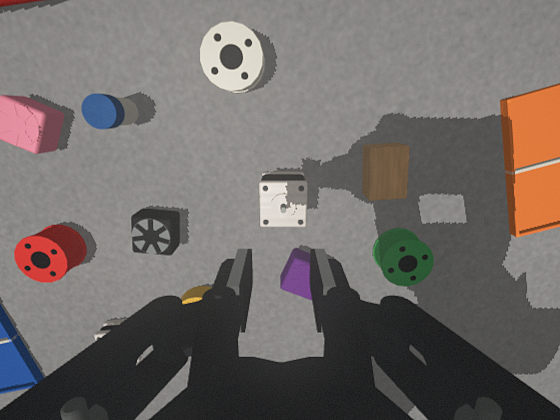

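The motor is still standing in place at (284,203), untouched. The fingers simply hadn't closed before I lifted, so I retry and wait until the gap stops changing.

Emit:
servo_tool([
  [0,0,0,0,0,0],
  [0,0,0,0,0,0],
  [0,0,0,0,0,0],
  [0,0,0,0,0,0],
  [0,0,0,0,0,0],
], gripper=62)

```text
t: 4.08
tcp_pos: [0.5539, -0.0638, 0.1234]
tool_rot: [-0.594, 0.805, 0.0, -0.0]
force: [-0.1, 0.3, 0.2]
finger_gap: 0.725
```

Emit:
servo_tool([
  [0,0,60,0,0,0],
  [0,0,111,0,0,0],
  [0,0,111,0,0,0],
])

```text
t: 4.45
tcp_pos: [0.5503, -0.0628, 0.009]
tool_rot: [-0.594, 0.805, 0.004, -0.003]
force: [-0.4, -0.3, -0.8]
finger_gap: 0.726
```

Emit:
servo_tool([
  [0,0,0,0,0,0],
  [0,0,0,0,0,0],
  [0,0,0,0,0,0],
  [0,0,0,0,0,0],
  [0,0,0,0,0,0],
  [0,0,0,0,0,0],
  [0,0,0,0,0,0],
], gripper=30)

```text
t: 5.32
tcp_pos: [0.5557, -0.0643, 0.0149]
tool_rot: [-0.594, 0.805, -0.002, 0.001]
force: [-0.3, 0.9, 7.6]
finger_gap: 0.353
```

Emit:
servo_tool([
  [0,0,0,0,0,0],
  [0,0,0,0,0,0],
])

```text
t: 5.58
tcp_pos: [0.5557, -0.0643, 0.0149]
tool_rot: [-0.594, 0.805, -0.002, 0.001]
force: [-0.6, 0.2, 7.8]
finger_gap: 0.352
```

Gap is 30 mm again, with 7.7 N of upward force. I look before doing anything else.

```bash
python3 - <<'E'
from h import *
s=sense();d=snapshot('wrist')
p=lambda X:proj(d,np.array(X)); print(p(s['tcp_pos']),p([.5537,-.0648,.048]),p([.5537,-.0648,0]))
a=d['color'];e=snapshot('side');print(proj(e,np.array(s['tcp_pos'])))
b=cv2.resize(e['color'][130:270,150:330],(540,420))
cv2.imwrite('pics/ws3.png',cv2.resize(np.hstack([a,b]),None,fx=.72,fy=.72)[:,:,::-1])
print(s['tau'],s['ft_torque'],s['q'])
E
```

```text
(np.float64(279.8472582992112), np.float64(236.86418728599722)) (np.float64(281.6967198584914), np.float64(265.0091869403474)) (np.float64(281.4349518401904), np.float64(230.42858709918488))
(np.float64(253.1619493297248), np.float64(190.9847493322303))
[-8.48569907e-02 -3.92973804e+01 -8.05003166e+00 -7.86901801e-03
 -1.14729989e-01 -1.82217871e-03] [ 0.02943371  0.00228157 -0.00084568] [-3.15013711e-01  7.13463720e-01  1.73665754e+00  5.26764909e-05
  6.86806554e-01  1.55467905e+00]
```

View pics/ws3.png

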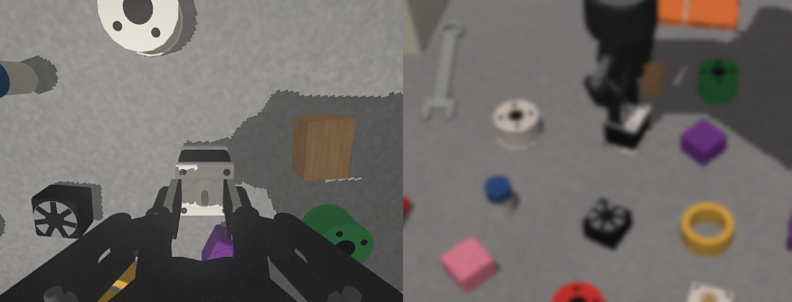

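```bash
python3 - <<'E'
from h import *
s=sense();d=snapshot('wrist');e=snapshot('side')
print('f',210/np.tan(np.radians(d['vfov']/2)),'cam',-d['R'].T@d['t'],s['tcp_pos'],s['force'])
R=Ro.from_quat(s['tool_rot']).as_matrix()
a=np.radians(72.9);ux=np.array([np.cos(a),np.sin(a),0]);uy=np.array([-ux[1],ux[0],0])
def draw(d,roi,k):
    im=cv2.resize(d['color'][roi[1]:roi[3],roi[0]:roi[2]][:,:,::-1],None,fx=k,fy=k,interpolation=cv2.INTER_CUBIC)
    g=cv2.cvtColor(im,cv2.COLOR_BGR2LAB);g[:,:,0]=cv2.createCLAHE(3).apply(g[:,:,0]);im=cv2.cvtColor(g,cv2.COLOR_LAB2BGR)
    q=lambda X:(int((proj(d,X)[0]-roi[0]+.5)*k),int((proj(d,X)[1]-roi[1]+.5)*k))
    for z,c in((.048,(0,255,255)),(0,(0,255,0))):
        P=[q(np.array([.5537,-.0648,z])+i*.021*ux+j*.021*uy) for i,j in((1,1),(1,-1),(-1,-1),(-1,1))]
        cv2.polylines(im,[np.array(P)],True,c,1)
    for o in(-.015,.015): cv2.line(im,q(s['tcp_pos']+o*R[:,0]),q(s['tcp_pos']+o*R[:,0]-.03*R[:,2]),(0,0,255),1)
    return im
A=draw(d,(180,140,380,340),2);B=draw(e,(205,130,305,230),4)
cv2.imwrite('pics/z1.png',np.hstack([A,B]))
E
```

```text
f 304.94535507764556 cam [ 0.62851965 -0.08714754  0.19154082] [ 0.55563452 -0.06431404  0.01489472] [-1.26776012  0.07925184  7.88475194]
```

View pics/z1.png

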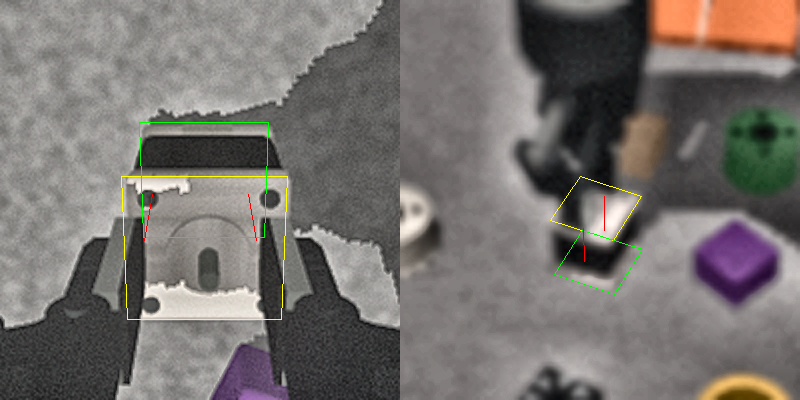

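The picture doesn't settle it. A slow lift will: a held motor reads about −3.4 N.

Emit:
servo_tool([
  [0,0,-15,0,0,0],
  [0,0,-30,0,0,0],
  [0,0,-30,0,0,0],
  [0,0,-30,0,0,0],
])

```text
t: 6.28
tcp_pos: [0.5538, -0.0638, 0.0428]
tool_rot: [-0.594, 0.805, -0.0, 0.0]
force: [0.2, -0.3, 0.5]
finger_gap: 0.35
```

```bash
python3 - <<'E'
from h import *
s=sense();d=snapshot('wrist');e=snapshot('side');print(s['force'],s['finger_gap'],s['tcp_pos'])
A=cv2.resize(d['color'][140:340,180:380],(400,400));B=cv2.resize(e['color'][130:230,205:305],(400,400),interpolation=cv2.INTER_CUBIC)
B=np.clip(B.astype(int)*2,0,255).astype(np.uint8)
cv2.imwrite('pics/z2.png',np.hstack([A,B])[:,:,::-1])
E
```

```text
[ 0.1729022  -0.25059865  0.47585121] 0.35048960613117286 [ 0.55383013 -0.06379501  0.04279822]
```

View pics/z2.png

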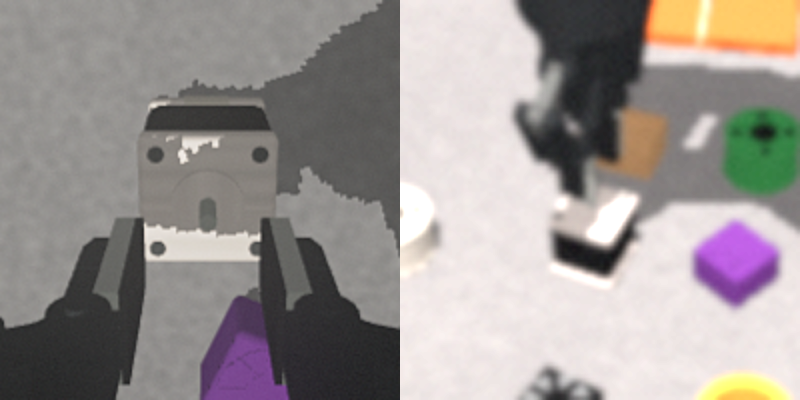

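In this picture the fingertips sit just above the motor's top. With the reported TCP at 15 mm they were resting on that top at 48 mm, so the tips are about 30 mm higher than the reported TCP implies. I go lower with a force check, to reported z ≈ −8, where the body still clears the shaft either way.

Emit:
servo_tool([
  [0,0,0,0,0,0],
  [0,0,0,0,0,0],
  [0,0,0,0,0,0],
  [0,0,25,0,0,0],
  [0,0,40,0,0,0],
  [0,0,50,0,0,0],
  [0,0,50,0,0,0],
], gripper=62)

```text
t: 7.25
tcp_pos: [0.5534, -0.0636, -0.0082]
tool_rot: [-0.594, 0.805, 0.001, -0.0]
force: [0.7, -0.4, -0.1]
finger_gap: 0.728
```

Emit:
servo_tool([
  [0,0,0,0,0,0],
  [0,0,0,0,0,0],
  [0,0,0,0,0,0],
  [0,0,0,0,0,0],
  [0,0,0,0,0,0],
  [0,0,0,0,0,0],
], gripper=34)

```text
t: 8.0
tcp_pos: [0.5546, -0.0642, -0.0067]
tool_rot: [-0.594, 0.805, -0.001, 0.0]
force: [0.3, -0.7, 5.8]
finger_gap: 0.489
```

The gap stopped at 41.8 mm, so the motor is gripped, and the tips were above the bench at reported z −7. That confirms the z bias. Lift and head for the tray.

Emit:
servo_tool([
  [0,0,-20,0,0,0],
  [0,0,-60,0,0,0],
  [0,0,-90,0,0,0],
  [0,0,-90,0,0,0],
])

```text
t: 8.5
tcp_pos: [0.5551, -0.0639, 0.0839]
tool_rot: [-0.594, 0.805, -0.002, 0.001]
force: [-0.1, -0.7, -3.8]
finger_gap: 0.482
```

```bash
python3 -c "
from h import *
goto(*BL(69),-1,86.4)"
```

```text
cur [555.1 -63.9  83.9] -107.1 t 8.5 shift [-379.8   87.    84.7] rz -13.5 F [-0.1 -0.7 -3.8] gap 0.482 q6 1.55
```

Emit:
servo_tool([
  [-60,14,0,0,0,-2],
  [-120,28,0,0,0,-4],
  [-180,42,0,0,0,-7],
  [-240,55,0,0,0,-9],
  [-300,69,0,0,0,-11],
  [-350,80,0,0,0,-13],
  [-380,87,0,0,0,-13.5],
  [-380,87,0,0,0,-13.5],
  [-380,87,0,0,0,-13.5],
])

```text
t: 9.62
tcp_pos: [0.581, 0.324, 0.0803]
tool_rot: [-0.684, 0.729, 0.001, -0.002]
force: [-0.1, -0.1, -3.0]
finger_gap: 0.48
```

```bash
python3 -c "
from h import *
goto(*BL(69),-2.7,86.4)
d=snapshot('wrist')
P=[]
for sx,sy in((1,1),(1,-1),(-1,-1),(-1,1)):
    c=np.array(BL(69)); a=np.radians(-3.6); P.append(proj(d,np.array([*(c+33*sx*np.array([np.cos(a),np.sin(a)])+40*sy*np.array([-np.sin(a),np.cos(a)])),10])/1000))
show(d,'p1',None,1,P)"
```

```text
cur [581.  324.   80.3] -93.6 t 9.62 shift [-1.  -3.5 83. ] rz -0.0 F [-0.1 -0.1 -3. ] gap 0.48 q6 1.98
```

View pics/p1.png

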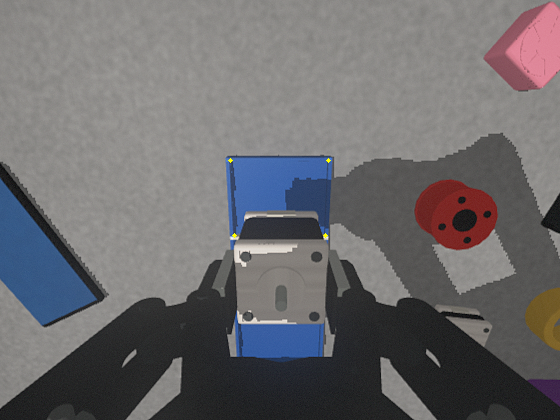

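The bay corners land on the tray at (230–328, 160–236), and the motor is held square over that bay. Lower and release.

Emit:
servo_tool([
  [-1,-2,40,0,0,0],
  [-1,-2,70,0,0,0],
  [-1,-2,81,0,0,0],
  [-1,-2,83,0,0,0],
  [-1,-2,83,0,0,0],
])

```text
t: 10.3
tcp_pos: [0.5858, 0.3258, 0.0006]
tool_rot: [-0.684, 0.729, -0.0, 0.001]
force: [-0.0, 1.4, -2.8]
finger_gap: 0.479
```

Emit:
servo_tool([
  [0,0,0,0,0,0],
  [0,0,0,0,0,0],
  [0,0,0,0,0,0],
  [0,0,-40,0,0,0],
  [0,0,-95,0,0,0],
  [0,0,-95,0,0,0],
], gripper=62)

```text
t: 11.05
tcp_pos: [0.5888, 0.3275, 0.1004]
tool_rot: [-0.684, 0.729, -0.002, 0.005]
force: [1.5, 1.1, -0.7]
finger_gap: 0.728
```

```bash
python3 -c "
from h import *
goto(564.2,180.1,90,86.4)"
```

```text
cur [588.8 327.5 100.4] -93.6 t 11.05 shift [148.7  15.4   9.5] rz -0.0 F [ 1.5  1.1 -0.7] gap 0.728 q6 1.98
```

Next is the fan.

```bash
python3 -c "
from h import *
goto(554.3,67.9,60,67.4)"
```

```text
cur [588.8 327.5 100.4] -93.6 t 11.05 shift [261.4  18.5  38.9] rz 19.0 F [ 1.5  1.1 -0.7] gap 0.728 q6 1.98
```

Emit:
servo_tool([
  [60,4,0,0,0,4],
  [120,8,10,0,0,9],
  [180,12,20,0,0,13],
  [230,14,35,0,0,17],
  [261,15,38,0,0,19],
  [261,15,38,0,0,19],
  [261,15,38,0,0,19],
  [261,15,38,0,0,19],
])

```text
t: 12.05
tcp_pos: [0.5534, 0.0676, 0.0567]
tool_rot: [-0.555, 0.832, -0.0, 0.0]
force: [0.7, 0.6, 1.0]
finger_gap: 0.727
```

```bash
python3 -c "
from h import *
d=snapshot('wrist')
P=[];c=np.array([554.3,67.9]);a=np.radians(67.4)
for sx,sy in((1,1),(1,-1),(-1,-1),(-1,1)):
    P.append(proj(d,np.array([*(c+20*sx*np.array([np.cos(a),np.sin(a)])+20*sy*np.array([-np.sin(a),np.cos(a)])),28])/1000))
e=snapshot('top')
A=d['color'].copy()
for u,v in P: cv2.circle(A,(int(u+.5),int(v+.5)),2,(255,255,0),-1)
B=cv2.resize(e['color'][170:280,115:185],(267,420))
cv2.imwrite('pics/f1.png',np.hstack([A[:,60:500],B])[:,:,::-1])
goto(554.3,67.9,-24,67.4)"
```

```text
cur [553.3  67.5  56.7] -112.5 t 12.15 shift [-0.7 -0.7 80.7] rz 0.1 F [-0.  -0.2  0.1] gap 0.722 q6 1.88
```

View pics/f1.png

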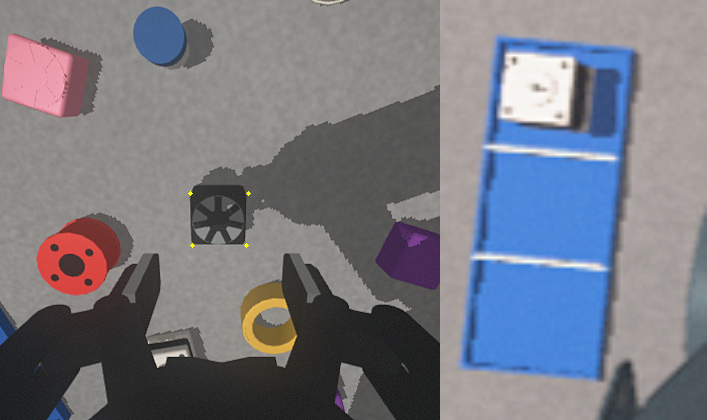

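The fan (218,216) matches its predicted outline, and the long motor sits square in its bay. I grasp the fan.

Emit:
servo_tool([
  [0,0,40,0,0,0],
  [0,0,70,0,0,0],
  [0,0,80,0,0,0],
  [0,0,80,0,0,0],
  [0,0,80,0,0,0],
])

```text
t: 12.78
tcp_pos: [0.5542, 0.0665, -0.0224]
tool_rot: [-0.555, 0.832, -0.001, 0.001]
force: [-0.9, 0.6, -1.1]
finger_gap: 0.727
```

Emit:
servo_tool([
  [0,0,0,0,0,0],
  [0,0,0,0,0,0],
  [0,0,0,0,0,0],
  [0,0,0,0,0,0],
  [0,0,0,0,0,0],
  [0,0,0,0,0,0],
], gripper=32, newtons=35)

```text
t: 13.52
tcp_pos: [0.5542, 0.0663, -0.0222]
tool_rot: [-0.555, 0.832, -0.001, 0.001]
force: [-0.5, 1.6, 6.7]
finger_gap: 0.458
```

Emit:
servo_tool([
  [0,0,-30,0,0,0],
  [0,0,-80,0,0,0],
  [0,0,-100,0,0,0],
  [0,0,-100,0,0,0],
  [0,0,-100,0,0,0],
])

```text
t: 14.15
tcp_pos: [0.5523, 0.0663, 0.0758]
tool_rot: [-0.555, 0.832, 0.001, -0.001]
force: [-0.7, -0.5, -1.0]
finger_gap: 0.457
```

```bash
python3 -c "
from h import *
goto(*BL(0),-19.5,86.4)"
```

```text
cur [552.3  66.3  75.8] -112.6 t 14.15 shift [-228.2  135.1   95.4] rz -19.0 F [-0.7 -0.5 -1. ] gap 0.457 q6 1.88
```

Emit:
servo_tool([
  [-50,30,0,0,0,-4],
  [-100,60,0,0,0,-8],
  [-150,89,0,0,0,-12],
  [-195,116,0,0,0,-16],
  [-228,135,0,0,0,-19],
  [-228,135,0,0,0,-19],
  [-228,135,0,0,0,-19],
  [-228,135,0,0,0,-19],
])

```text
t: 15.15
tcp_pos: [0.5162, 0.3272, 0.0759]
tool_rot: [-0.684, 0.73, 0.0, -0.001]
force: [-1.0, -0.5, -1.4]
finger_gap: 0.456
```

```bash
python3 -c "
from h import *
goto(*BL(0),-18.5,86.4)"
```

```text
cur [516.2 327.2  75.9] -93.7 t 15.15 shift [-1.7  0.9 94.4] rz -0.1 F [-1.  -0.5 -1.4] gap 0.456 q6 2.02
```

Emit:
servo_tool([
  [-1,0,45,0,0,0],
  [-1,0,82,0,0,0],
  [-1,0,93,0,0,0],
  [-1,0,95,0,0,0],
  [-1,0,95,0,0,0],
])

```text
t: 15.78
tcp_pos: [0.5174, 0.3295, -0.0176]
tool_rot: [-0.684, 0.729, -0.0, 0.001]
force: [-0.1, 0.0, 0.0]
finger_gap: 0.459
```

Emit:
servo_tool([
  [0,0,0,0,0,0],
  [0,0,0,0,0,0],
  [0,0,0,0,0,0],
  [0,0,-40,0,0,0],
  [0,0,-95,0,0,0],
  [0,0,-95,0,0,0],
  [0,0,-95,0,0,0],
], gripper=62)

```text
t: 16.65
tcp_pos: [0.516, 0.3296, 0.0767]
tool_rot: [-0.684, 0.729, 0.0, -0.0]
force: [-0.7, 0.3, -0.6]
finger_gap: 0.721
```

```bash
python3 -c "
from h import *
goto(682.3,-58.6,76,90)"
```

```text
cur [516.  329.6  76.7] -93.6 t 16.65 shift [ 376.9 -190.5    0.7] rz -3.6 F [-0.7  0.3 -0.6] gap 0.721 q6 2.02
```

Emit:
servo_tool([
  [54,-27,0,0,0,-1],
  [108,-54,0,0,0,-2],
  [162,-82,0,0,0,-3],
  [216,-109,0,0,0,-3.6],
  [270,-136,0,0,0,-3.6],
  [320,-162,0,0,0,-3.6],
  [360,-182,0,0,0,-3.6],
  [377,-190,0,0,0,-3.6],
  [377,-190,0,0,0,-3.6],
  [377,-190,0,0,0,-3.6],
], gripper=74)

```text
t: 17.9
tcp_pos: [0.6807, -0.0564, 0.0757]
tool_rot: [0.707, -0.707, -0.001, 0.0]
force: [-0.6, 0.5, -0.4]
finger_gap: 0.867
```

```bash
python3 -c "
from h import *
d=snapshot('wrist')
P=[np.array([682.3+26*np.cos(t),-58.6+26*np.sin(t),32])/1000 for t in np.arange(0,6.28,.5)]
show(d,'wh1',None,1,[proj(d,p) for p in P])
goto(682.3,-58.6,-22,90)"
```

```text
cur [680.9 -56.3  76.1] -89.9 t 17.95 shift [ 2.5 -1.6 98.1] rz 0.1 F [ 0.3 -0.  -0.1] gap 0.867 q6 1.32
```

View pics/wh1.png

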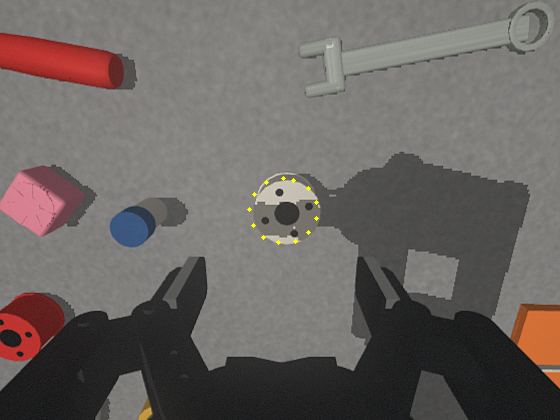

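The white spool's hub is at (286,213). That is 2 px right of the prediction, so I add about 1.5 mm and grasp.

Emit:
servo_tool([
  [4,0,45,0,0,0],
  [4,0,85,0,0,0],
  [4,0,98,0,0,0],
  [4,0,98,0,0,0],
  [4,0,98,0,0,0],
])

```text
t: 18.58
tcp_pos: [0.6837, -0.0624, -0.0196]
tool_rot: [0.707, -0.707, 0.001, -0.001]
force: [0.5, 0.4, 0.8]
finger_gap: 0.867
```

Emit:
servo_tool([
  [0,0,0,0,0,0],
  [0,0,0,0,0,0],
  [0,0,0,0,0,0],
  [0,0,0,0,0,0],
  [0,0,0,0,0,0],
  [0,0,0,0,0,0],
], gripper=44)

```text
t: 19.32
tcp_pos: [0.6836, -0.0628, -0.0194]
tool_rot: [-0.707, 0.707, -0.001, 0.001]
force: [-0.2, 0.4, 5.5]
finger_gap: 0.597
```

Emit:
servo_tool([
  [0,0,-30,0,0,0],
  [0,0,-80,0,0,0],
  [0,0,-110,0,0,0],
  [0,0,-110,0,0,0],
  [0,0,-110,0,0,0],
])

```text
t: 19.95
tcp_pos: [0.6811, -0.0624, 0.0876]
tool_rot: [-0.707, 0.707, 0.001, -0.001]
force: [-0.1, -0.7, -1.0]
finger_gap: 0.595
```

```bash
python3 -c "
from h import *
goto(*BL(-69),-16.5,86.4)"
```

```text
cur [681.1 -62.4  87.6] -90.0 t 19.95 shift [-395.4  234.7  104.7] rz 3.6 F [-0.1 -0.7 -1. ] gap 0.595 q6 1.32
```

Emit:
servo_tool([
  [-50,30,0,0,0,1],
  [-100,59,0,0,0,2],
  [-150,89,0,0,0,3],
  [-200,119,0,0,0,3.6],
  [-250,148,0,0,0,3.6],
  [-300,178,0,0,0,3.6],
  [-345,205,0,0,0,3.6],
  [-380,226,0,0,0,3.6],
  [-395,235,0,0,0,3.6],
  [-395,235,0,0,0,3.6],
])

```text
t: 21.2
tcp_pos: [0.4464, 0.3327, 0.0875]
tool_rot: [-0.685, 0.728, 0.0, -0.001]
force: [-0.6, 0.2, -1.0]
finger_gap: 0.594
```

Emit:
servo_tool([
  [0,0,0,0,0,0],
  [0,0,0,0,0,0],
])

```text
t: 21.45
tcp_pos: [0.4483, 0.3314, 0.0884]
tool_rot: [-0.684, 0.73, -0.0, -0.0]
force: [0.7, 0.0, -0.2]
finger_gap: 0.594
```

```bash
python3 -c "
from h import *
goto(*BL(-69),-15.5,86.4)"
```

```text
cur [448.3 331.4  88.4] -93.8 t 21.45 shift [ -1.8   2.  103.9] rz -0.2 F [ 0.7  0.  -0.2] gap 0.594 q6 2.07
```

Emit:
servo_tool([
  [-1,0,45,0,0,0],
  [-1,0,90,0,0,0],
  [-1,0,102,0,0,0],
  [-1,0,104,0,0,0],
  [-1,0,104,0,0,0],
])

```text
t: 22.08
tcp_pos: [0.4486, 0.3337, -0.0145]
tool_rot: [-0.684, 0.729, -0.0, 0.001]
force: [-0.1, -0.2, -0.4]
finger_gap: 0.593
```

Emit:
servo_tool([
  [0,0,0,0,0,0],
  [0,0,0,0,0,0],
  [0,0,0,0,0,0],
  [0,0,-40,0,0,0],
  [0,0,-95,0,0,0],
  [0,0,-95,0,0,0],
  [0,0,-95,0,0,0],
], gripper=66)

```text
t: 22.95
tcp_pos: [0.447, 0.3334, 0.0796]
tool_rot: [-0.684, 0.729, 0.0, -0.0]
force: [0.1, 0.1, -0.5]
finger_gap: 0.775
```

```bash
python3 -c "
from h import *
d=snapshot('wrist')
e=snapshot('top');B=cv2.resize(e['color'][170:280,115:185],(267,420))
cv2.imwrite('pics/g1.png',np.hstack([d['color'][:,60:500],B])[:,:,::-1])
goto(441.6,163.3,76,78.1)"
```

```text
cur [446.3 333.   78.3] -93.6 t 23.05 shift [169.6  -6.1   2.6] rz 8.3 F [ 0.1  0.3 -0.1] gap 0.773 q6 2.07
```

View pics/g1.png

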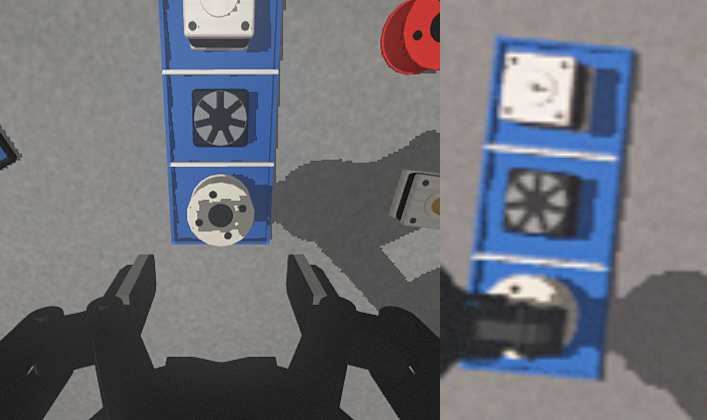

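The blue tray holds the motor, the fan (220,118) and the white spool (221,210), one per bay. Next is the short motor.

Emit:
servo_tool([
  [50,-2,0,0,0,3],
  [105,-4,0,0,0,6],
  [150,-5,0,0,0,8],
  [170,-6,0,0,0,8.3],
  [170,-6,0,0,0,8.3],
  [170,-6,0,0,0,8.3],
  [170,-6,0,0,0,8.3],
], gripper=62)

```text
t: 23.92
tcp_pos: [0.4425, 0.1644, 0.0793]
tool_rot: [-0.63, 0.776, 0.0, -0.0]
force: [0.0, 0.3, 0.3]
finger_gap: 0.724
```

```bash
python3 -c "
from h import *
d=snapshot('wrist');P=[];c=np.array([441.6,163.3]);a=np.radians(78.1)
for sx,sy in((1,1),(1,-1),(-1,-1),(-1,1)):
    P.append(proj(d,np.array([*(c+21*sx*np.array([np.cos(a),np.sin(a)])+21*sy*np.array([-np.sin(a),np.cos(a)])),26])/1000))
show(d,'sm',None,1,P)
goto(441.6,163.3,-24,78.1)"
```

```text
cur [442.6 164.4  79.4] -101.8 t 23.98 shift [  1.3   0.7 103.4] rz 0.1 F [ 0.7 -0.9  0.5] gap 0.722 q6 1.9
```

View pics/sm.png

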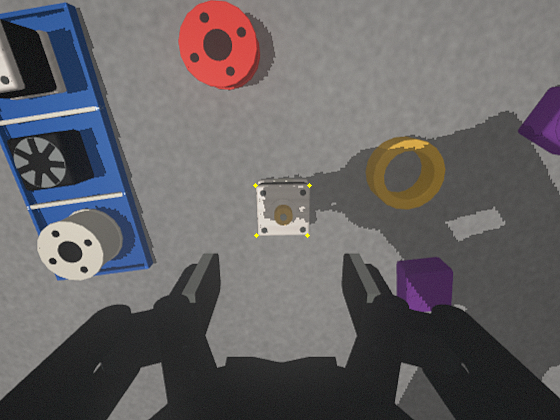

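The short motor (283,209) matches its predicted outline. Grasp it.

Emit:
servo_tool([
  [1,0,45,0,0,0],
  [1,0,88,0,0,0],
  [1,0,102,0,0,0],
  [1,0,102,0,0,0],
  [1,0,102,0,0,0],
])

```text
t: 24.6
tcp_pos: [0.4433, 0.1629, -0.0214]
tool_rot: [-0.63, 0.777, -0.001, 0.001]
force: [-0.0, 0.8, 0.7]
finger_gap: 0.724
```

Emit:
servo_tool([
  [0,0,0,0,0,0],
  [0,0,0,0,0,0],
  [0,0,0,0,0,0],
  [0,0,0,0,0,0],
  [0,0,0,0,0,0],
  [0,0,0,0,0,0],
], gripper=34, newtons=50)

```text
t: 25.35
tcp_pos: [0.4435, 0.1626, -0.0209]
tool_rot: [-0.63, 0.777, -0.001, 0.001]
force: [-0.6, 0.7, 6.0]
finger_gap: 0.475
```

Emit:
servo_tool([
  [0,0,-30,0,0,0],
  [0,0,-85,0,0,0],
  [0,0,-115,0,0,0],
  [0,0,-115,0,0,0],
  [0,0,-115,0,0,0],
])

```text
t: 25.98
tcp_pos: [0.4417, 0.1624, 0.0923]
tool_rot: [-0.63, 0.777, 0.0, -0.0]
force: [-1.0, 0.0, -1.5]
finger_gap: 0.469
```

```bash
python3 -c "
from h import *
goto(*OR(-34.5),95,89.1)"
```

```text
cur [441.7 162.4  92.3] -101.9 t 25.98 shift [ 472.5 -132.    -2.7] rz -11.0 F [-1.   0.  -1.5] gap 0.469 q6 1.89
```

Emit:
servo_tool([
  [50,-14,0,0,0,-1],
  [103,-29,0,0,0,-2],
  [158,-44,0,0,0,-4],
  [213,-59,0,0,0,-5],
  [268,-75,0,0,0,-6],
  [323,-90,0,0,0,-8],
  [378,-106,0,0,0,-9],
  [425,-119,0,0,0,-10],
  [460,-128,0,0,0,-11],
  [472,-132,0,0,0,-11],
])

```text
t: 27.22
tcp_pos: [0.4732, -0.3282, 0.0905]
tool_rot: [-0.7, 0.714, 0.001, -0.0]
force: [0.1, 0.4, -1.4]
finger_gap: 0.477
```

Emit:
servo_tool([
  [0,0,0,0,0,0],
  [0,0,0,0,0,0],
  [0,0,0,0,0,0],
])

```text
t: 27.6
tcp_pos: [0.4738, -0.3247, 0.0924]
tool_rot: [-0.702, 0.712, 0.001, 0.0]
force: [-0.2, 0.5, -2.1]
finger_gap: 0.475
```

```bash
python3 -c "
from h import *
d=snapshot('wrist');P=[];c=np.array(OR(-34.5));a=np.radians(-.9)
for k in (-34.5,34.5):
  for sx,sy in((1,1),(1,-1),(-1,-1),(-1,1)):
    P.append(proj(d,np.array([*(np.array(OR(k))+33*sx*np.array([np.cos(a),np.sin(a)])+40*sy*np.array([-np.sin(a),np.cos(a)])),10])/1000))
show(d,'o1',None,1,P)
goto(*OR(-34.5),-16.5,89.1)"
```

```text
cur [ 474.  -325.    92.6] -90.8 t 27.65 shift [  2.2   0.7 109.1] rz 0.1 F [-0.3 -0.7 -1.4] gap 0.474 q6 0.79
```

View pics/o1.png

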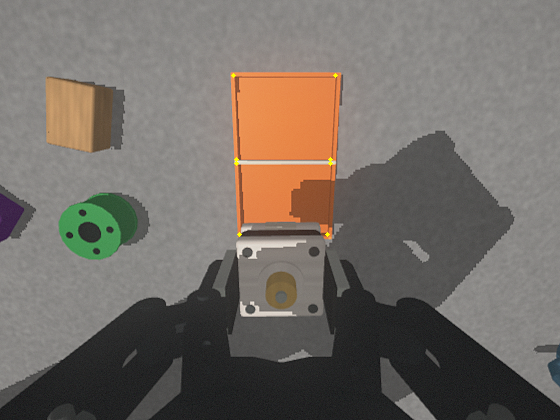

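The bay corners fit the orange tray at (235–335, 75–235), and the motor is level. Lower and release.

Emit:
servo_tool([
  [2,0,45,0,0,0],
  [2,0,92,0,0,0],
  [2,0,107,0,0,0],
  [2,0,109,0,0,0],
  [2,0,109,0,0,0],
])

```text
t: 28.28
tcp_pos: [0.4749, -0.3291, -0.0154]
tool_rot: [-0.701, 0.713, -0.001, -0.0]
force: [0.4, 0.1, -1.4]
finger_gap: 0.476
```

Emit:
servo_tool([
  [0,0,0,0,0,0],
  [0,0,0,0,0,0],
  [0,0,0,0,0,0],
  [0,0,-40,0,0,0],
  [0,0,-100,0,0,0],
  [0,0,-100,0,0,0],
  [0,0,-100,0,0,0],
], gripper=62)

```text
t: 29.15
tcp_pos: [0.4738, -0.3284, 0.0838]
tool_rot: [-0.701, 0.713, -0.0, -0.0]
force: [-0.5, 0.3, -0.5]
finger_gap: 0.724
```

```bash
python3 -c "
from h import *
goto(564.2,180.1,80,90)"
```

```text
cur [ 473.8 -328.4   83.8] -90.9 t 29.15 shift [-509.9  -82.1    3.7] rz -0.9 F [-0.5  0.3 -0.5] gap 0.724 q6 0.79
```

Emit:
servo_tool([
  [-50,-8,0,0,0,0],
  [-108,-17,0,0,0,0],
  [-168,-27,0,0,0,0],
  [-228,-37,0,0,0,0],
  [-288,-46,0,0,0,0],
  [-348,-56,0,0,0,0],
  [-408,-66,0,0,0,0],
  [-460,-74,0,0,0,-1],
  [-495,-80,0,0,0,-1],
  [-510,-82,0,0,0,-1],
], gripper=74)

```text
t: 30.4
tcp_pos: [0.563, 0.1818, 0.0817]
tool_rot: [0.708, -0.706, -0.001, 0.001]
force: [-0.2, -0.4, -0.2]
finger_gap: 0.867
```

Emit:
servo_tool([
  [0,0,0,0,0,0],
  [0,0,0,0,0,0],
  [0,0,0,0,0,0],
])

```text
t: 30.78
tcp_pos: [0.5641, 0.1785, 0.0835]
tool_rot: [-0.707, 0.707, 0.0, -0.0]
force: [-0.2, -0.1, -1.2]
finger_gap: 0.864
```

```bash
python3 -c "
from h import *
d=snapshot('wrist');hsv=cv2.cvtColor(d['color'],cv2.COLOR_RGB2HSV);H,S,V=[hsv[:,:,i].astype(int) for i in range(3)]
u0,v0=proj(d,np.array([.5642,.1801,.032]));
hub=(V<60)&(S<120);m=np.zeros(hub.shape,np.uint8);m[int(v0)-14:int(v0)+15,int(u0)-14:int(u0)+15]=hub[int(v0)-14:int(v0)+15,int(u0)-14:int(u0)+15]
n,l,st,ce=cv2.connectedComponentsWithStats(m)
i=1+np.argmax(st[1:,4]);print(u0,v0,ce[i],st[i],ray(d,*ce[i],.032))
goto(564.2,180.1,-22,90)"
```

```text
278.2139582966204 210.26693167399432 [280.27272727 211.41558442] [267 199  23  22  77] [0.56324286 0.17847752 0.032     ]
cur [564.3 178.7  83.6] -90.0 t 30.82 shift [-1.500e+00  1.000e-01  1.056e+02] rz -0.0 F [-0.   0.7 -0.1] gap 0.867 q6 1.69
```

Emit:
servo_tool([
  [0,1,45,0,0,0],
  [0,1,90,0,0,0],
  [0,1,104,0,0,0],
  [0,1,104,0,0,0],
  [0,1,104,0,0,0],
])

```text
t: 31.45
tcp_pos: [0.5647, 0.1801, -0.0189]
tool_rot: [0.707, -0.707, 0.001, -0.001]
force: [0.6, -0.3, -0.0]
finger_gap: 0.866
```

Emit:
servo_tool([
  [0,0,0,0,0,0],
  [0,0,0,0,0,0],
  [0,0,0,0,0,0],
  [0,0,0,0,0,0],
  [0,0,0,0,0,0],
  [0,0,0,0,0,0],
], gripper=44, newtons=35)

```text
t: 32.2
tcp_pos: [0.5645, 0.1802, -0.0185]
tool_rot: [0.708, -0.707, 0.001, -0.001]
force: [-0.4, 0.1, 5.4]
finger_gap: 0.593
```

Emit:
servo_tool([
  [0,0,-30,0,0,0],
  [0,0,-85,0,0,0],
  [0,0,-115,0,0,0],
  [0,0,-115,0,0,0],
  [0,0,-115,0,0,0],
])

```text
t: 32.83
tcp_pos: [0.5624, 0.18, 0.0941]
tool_rot: [0.708, -0.707, -0.0, 0.0]
force: [-0.5, -0.4, -1.1]
finger_gap: 0.592
```

```bash
python3 -c "
from h import *
goto(*OR(34.5),95,89.1)"
```

```text
cur [562.4 180.   94.1] -89.9 t 32.83 shift [508.2  20.9  -0.8] rz 1.0 F [-0.5 -0.4 -1.1] gap 0.592 q6 1.69
```

Emit:
servo_tool([
  [50,2,0,0,0,0],
  [108,4,0,0,0,0],
  [168,7,0,0,0,0],
  [228,9,0,0,0,0],
  [288,12,0,0,0,0],
  [348,14,0,0,0,1],
  [408,17,0,0,0,1],
  [460,19,0,0,0,1],
  [495,20,0,0,0,1],
  [508,21,0,0,0,1],
])

```text
t: 34.08
tcp_pos: [0.5417, -0.3295, 0.0925]
tool_rot: [-0.7, 0.714, 0.001, -0.0]
force: [-0.2, 0.1, 0.4]
finger_gap: 0.595
```

Emit:
servo_tool([
  [0,0,0,0,0,0],
  [0,0,0,0,0,0],
  [0,0,0,0,0,0],
  [0,0,0,0,0,0],
])

```text
t: 34.58
tcp_pos: [0.5432, -0.3269, 0.0947]
tool_rot: [-0.702, 0.712, 0.0, 0.0]
force: [0.8, -0.4, 0.3]
finger_gap: 0.592
```

```bash
python3 -c "
from h import *
goto(*OR(34.5),-14.5,89.1)"
```

```text
cur [ 543.2 -326.9   94.7] -90.8 t 34.58 shift [  1.4   0.9 109.2] rz 0.1 F [ 0.8 -0.4  0.3] gap 0.592 q6 0.87
```

Emit:
servo_tool([
  [1,0,45,0,0,0],
  [1,0,92,0,0,0],
  [1,0,107,0,0,0],
  [1,0,109,0,0,0],
  [1,0,109,0,0,0],
])

```text
t: 35.2
tcp_pos: [0.5437, -0.3294, -0.0135]
tool_rot: [-0.701, 0.713, -0.001, 0.0]
force: [0.8, -0.1, -0.9]
finger_gap: 0.59
```

Emit:
servo_tool([
  [0,0,0,0,0,0],
  [0,0,0,0,0,0],
  [0,0,0,0,0,0],
  [0,0,-40,0,0,0],
  [0,0,-100,0,0,0],
  [0,0,-160,0,0,0],
  [0,-50,-180,0,0,0],
  [0,-110,-180,0,0,0],
  [0,-160,-180,0,0,0],
  [0,-160,-180,0,0,0],
], gripper=66)

```text
t: 36.45
tcp_pos: [0.7057, -0.3307, 0.1645]
tool_rot: [-0.702, 0.712, -0.001, 0.0]
force: [-1.0, -0.4, 0.0]
finger_gap: 0.771
```

Emit:
servo_tool([
  [-60,0,0,0,0,0],
  [-120,0,0,0,0,0],
  [-160,0,0,0,0,0],
  [-160,0,0,0,0,0],
  [-160,0,0,0,0,0],
  [-160,0,0,0,0,0],
])

```text
t: 37.2
tcp_pos: [0.705, -0.1734, 0.1656]
tool_rot: [-0.701, 0.714, -0.0, -0.0]
force: [0.6, 0.2, -0.2]
finger_gap: 0.773
```

```bash
python3 -c "
from h import *
e=snapshot('top');s=snapshot('side');C=e['color']
A=cv2.resize(C[170:280,115:180],(236,400),interpolation=cv2.INTER_CUBIC);B=cv2.resize(C[195:275,385:445],(300,400),interpolation=cv2.INTER_CUBIC)
S=s['color'];D=cv2.resize(S[310:390,175:310],(264,156),interpolation=cv2.INTER_CUBIC);E=cv2.resize(S[90:190,240:325],(264,244),interpolation=cv2.INTER_CUBIC)
cv2.imwrite('pics/end.png',np.hstack([A,B,np.vstack([D,E])])[:,:,::-1])
hsv=cv2.cvtColor(C,cv2.COLOR_RGB2HSV);H,S2,V=[hsv[:,:,i].astype(int) for i in range(3)]
print('green',rect(e,(H>40)&(H<90)&(S2>90),.032,(332,240,365,270)))
goto(0,0,0,90)"
```

```text
Traceback (most recent call last):
  File "h.py", line 14, in rect
    c=max(cs,key=cv2.contourArea)[:,0].astype(float)
      ~~~^^^^^^^^^^^^^^^^^^^^^^^^
ValueError: max() iterable argument is empty
```

View pics/end.png

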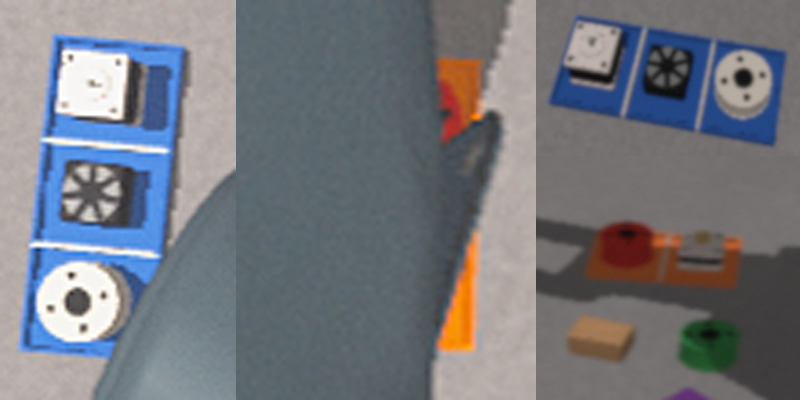

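All five parts look seated, but the arm hides the orange tray from above. I move it aside for one last look.

Emit:
servo_tool([
  [-60,0,0,0,0,0],
  [-120,0,0,0,0,0],
  [-180,0,0,0,0,0],
  [-220,0,0,0,0,0],
  [-220,0,0,0,0,0],
  [-220,0,0,0,0,0],
  [-220,0,0,0,0,0],
])

```text
t: 38.17
tcp_pos: [0.7092, 0.0464, 0.1655]
tool_rot: [-0.701, 0.714, -0.0, -0.0]
force: [0.6, 0.2, -0.1]
finger_gap: 0.773
```

```bash
python3 -c "
from h import *
e=snapshot('top');C=e['color'];s=snapshot('side')['color']
A=cv2.resize(C[195:285,320:445],(500,360),interpolation=cv2.INTER_CUBIC);B=cv2.resize(s[90:190,235:325],(300,333),interpolation=cv2.INTER_CUBIC)
B=cv2.copyMakeBorder(B,0,27,0,0,cv2.BORDER_CONSTANT)
cv2.imwrite('pics/end2.png',np.hstack([A,B])[:,:,::-1])
hsv=cv2.cvtColor(C,cv2.COLOR_RGB2HSV);H,S2,V=[hsv[:,:,i].astype(int) for i in range(3)]
print('green',rect(e,(H>40)&(H<90)&(S2>90),.032,(332,240,365,270)))
print('red',rect(e,((H<6)|(H>172))&(S2>120),.036,(385,195,445,270)),OR(34.5))
goto(0,0,0,90)"
```

```text
green ((454.36181640625, -161.91253662109375), (47.02672576904297, 49.73261260986328), 1.5420727729797363)
red ((543.7213745117188, -324.13043212890625), (47.36064147949219, 57.04279327392578), 1.5922362804412842) (np.float64(542.1957438206173), np.float64(-328.2419024472578))
cur [709.2  46.6 165.5] -91.1 t 38.27 shift [ 59.6 708.2 165.5] rz -1.1 F [-0.6 -0.   0.4] gap 0.773 q6 1.5
```

View pics/end2.png

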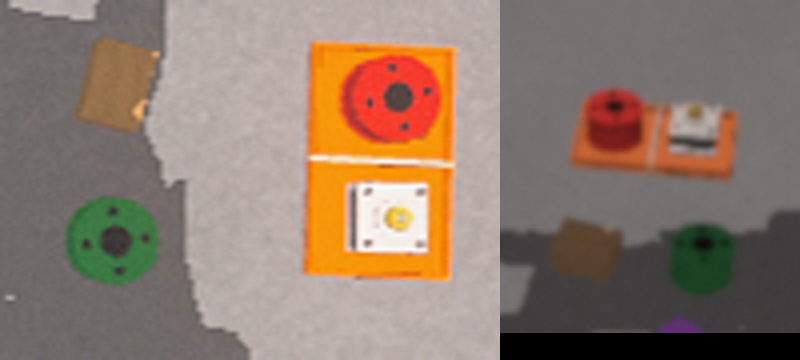

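The orange tray holds the red spool (395,98) and the short motor (390,217), both flat inside their bays. The green spool (115,240) hasn't moved.

```bash
python3 -c "
from station import *
print(sign_off())"
```

```text
the job is handed in; nothing more can be done
None
```

Both kits are made up and the job is handed in at about 38 s of the 112 s allowed. The sign-off gave no verdict.

| Tray | Bay (tray x) | Part |
|---|---|---|
| Blue | +69 mm | Long motor |
| Blue | 0 mm | Fan |
| Blue | −69 mm | White spool |
| Orange | −34.5 mm | Short motor |
| Orange | +34.5 mm | Red spool |

**Missed grasps:** The first two tries at the long motor failed. The fingertips sat about 30 mm higher than the reported TCP implied, and on the second try they closed on the motor's top with about 8 N. The motor stayed standing and in place. I allowed for the offset on every later grasp, and each of those held.

**Last checks:**
- In the final top and side pictures, every part is upright and inside its own bay, and the arm is clear of everything.
- The green spool measured within about 2 mm of where it started, which is within the accuracy of the measurement.
- The last red-spool measurement read about 4 mm off the bay centre in y. I put that down to the spool's side wall being counted in; the picture shows it clear of the walls.
- The motors, and the red spool slightly, were still partly hanging from the gripper when released, so they dropped a millimetre or so onto the bay floor.

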